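Fit the keyed carousel to the sample changer and hold it home

ROBOT

A 6-joint arm with a two-finger parallel gripper is mounted at the origin on the work surface. World frame = base frame: x ahead of the robot, y to its left, z up, the work surface at z = 0. Lengths are in m, angles in degrees, forces in N, time in s.
With the tool pointing down it reaches from about 0.375 to 0.9 m from the base axis. Payload 3.1 kg.
Tool frame: the origin (TCP) lies on the centre line of the jaws, within the pads' length; the fingertips stand 8 mm ahead of it and the grasp point (between the pads) lies 11 mm behind it; z points along the fingers, y is the line along which they close (so a half turn about z gives the same grasp; the last joint's range is limited). The gripper opens to 87 mm and grips with 3 to 60 N. Pads are 19 mm wide; open, the fingers measure 117 mm over their backs; the gripper's body (75 mm by 190 mm) begins 51 mm behind the grasp point.
Start: joints at [-77.722, 30.224, 82.088, -0, 67.689, -10.227], TCP at [0.239, -0.577, 0.231] pointing down, gripper open.
Joint ranges: [-176.69, 176.69], [-43.24, 126.21], [12.49, 139.97], [-82, 262], [0, 151.66], [-163.58, 163.58]. Speed limits (degrees/s): [159.86, 159.86, 180, 180, 180, 180].

INTERFACE

Orientations are given as a 3x3 rotation matrix whose columns are the frame's x, y, z axes.
In Python, from rig import * gives the robot as it stands.
- The arm moves only by the tool step_arm, never from a script. Its argument "targets" is a list of rows, each a list of 5 numbers: the opening, from -1 (shut) to 1 (fully open), then the shift along the world's x, y, z normalised to -1 to 1, where 1 is 0.25 m, then the turn about the world's z normalised to -1 to 1, where 1 is 180 degrees. In form: [[fingers, x, y, z, turn], ...]. A call has 1 to 20 rows; each row is the pose to reach, as a shift and turn from the pose commanded when the call began, turning the shorter way round; what a row does not reach only later rows make up. A row lasts 1/10 s, in which the tool goes at most 50 mm and 8.59 degrees, less where a joint would pass 70% of its speed; a pose out of reach is approached as far as the arm can. A call with a number of a shift or a turn outside -1 to 1 is refused whole. A call with a gripper value outside its range is refused whole. The fingers move at their own pace and stop on an object; the grip force is fixed at half the most. Time passes only in rows, so rows that repeat a pose let the fingers close. It gives the time, the measured TCP pose, the force, the opening and the grip force at its end, in the units of the state.
- read_state(): the state, without advancing time (a new reading comes with each control period).
- capture(name): name is "scene" or "top" or "wrist"; returns a dict with "color" (384x512x3 uint8, red, green, blue), "mtx" (3x3 intrinsics, pixels), "pose" (4x4, takes a point from camera to world coordinates). Camera axes: x right, y down, z forward; pixel columns grow to the right and rows downward; lengths in m; the calibration is good to about 2 mm. A picture is of the moment at which its call begins. There is no depth.
- hand_in(): hands the job in; it is judged then, once.
The state is a dict: "time_s": time; "joint_positions": joint angles; "qvel": joint speeds; "tau": joint torques, N m; "position": TCP position; "tcp_rot": TCP orientation; "force": force on the tool from outside, world axes, zero at the start; "moment": the same for the moment, N m; "opening": opening from 0.0 (shut) to 1.0 (fully open); "grasp_force": force on a finger pad.
Only numpy, scipy, OpenCV 4.12 (cv2) and the standard library are available. Lean on these libraries where they do the work, as an engineer would, in place of code of your own. Each camera call takes 0.05 s, during which the arm holds its last target. There are 200 camera calls.

TASK

Clear the sample changer's drive hub: flip the red arrest lever to free the electrode arm, swing the arm aside as far as it goes, over the rinse cup, and flip the lever back to arrest it there. Then lift the carousel off its stand by its knob, push its keyed shaft into the hub, turning it until the key slips into the keyway, and keep pushing until its flange sits fully home on the hub against the spring. Finish while still holding it pressed home, so that a colleague can tighten the clamp screw, and leave the bottles and other things on the bench where they are.

Things in the scene. Friction and masses are not known exactly. Their poses are not given: they have to be found in the camera images.
- changer: Sample changer: cream housing 270 (x) by 310 (y) mm, top 55 mm above the bench, fixed. Origin: centre of its underside; x points from its front panel (display, dial) to its back. In its frame (mm): drive hub's axis at (-30, 0); arm's steel post at (100, 0), 22 diameter, top z 181; lever bracket at (100, -51), 28 by 20, top z 181; 44 mm rinse cup at (78, 128), rim z 87.
- hub_face (a point): Centre of the hub's flat top face, 97 mm above the bench. The hub is a steel turret, 43 mm diameter, with a 22 mm bore and one keyway 8.5 mm wide down its whole depth, back of it 16.5 mm from the axis. Site x axis: from the hub's axis to the keyway; z up. Geared to a motor, the hub turns only under more than about 0.3 N m.
- keyway (a point): The mouth of the hub's keyway, 13.5 mm from the hub's axis on the top face; a red mark lies at its outer end and runs down the hub's side.
- thrust (a joint): Brass spring seat in the bore: metres pressed down from rest, 0 with its top 24 mm below the hub face, 0.010 when the carousel is fully home, stop at 0.012. Its spring pushes up with 5 N at rest, 12 N at 0.010, more than the carousel's weight.
- boom (a joint): Electrode arm, swings level about the post: 0 = over the hub (stop), growing clockwise seen from above, its end moving to the changer's +y side, to 1.4 rad = parked over the rinse cup (stop). Light friction, about 1 N at boom_push. With the lever arrested at either stop it is locked but for some 0.05 rad of play.
- boom_push (a point): On the centreline of the arm's aluminium bar, 90 mm from the post's axis. The bar is 18 mm wide, 16 high, its middle 165 mm above the bench, and spans 21 to 117 mm from the post's axis. Site -x points along the bar away from the post, z up. A black boss, 42 mm diameter, top z 179, turns on the post.
- electrode (a point): Tip of the electrode, 12 mm in diameter, that hangs upright in the arm's black holder (26 by 30 mm, 22 high) 130 mm from the post's axis; tip 112 mm above the bench, its teal and black head ends at z 212.
- lever (a joint): Arrest lever by the post: 0 = arrested (leaning 0.5 rad to the changer's -y side, its tooth beside the arm's steel quadrant), 1.0 rad = released (leaning 0.5 rad to +y, towards the post). Axle along the changer's x at (100, -47.5, 175) mm in its frame. Stays where left; 1 to 2 N at the knob. Goes back to 0 only with the arm at a stop.
- lever_knob (a point): Centre of the lever's red ball knob, 18 mm in diameter, 45 mm from the axle; about 214 mm above the bench at both ends of its travel, 220 in the middle.
- carousel: White disc, 120 mm diameter, six wells, black knob on top, keyed shaft below, 0.33 kg. Origin: centre of the seat face, under its 41 mm flange; z up. From it (mm): disc z 4 to 10, well rims z 26; shaft 20 diameter to z -34, tapered over the last 6; one brass key, 6 wide, 14.5 from the axis on +x, z -22 to -6: the round tip enters 12 before the key meets the hub. Red line on the disc over the key.
- knob (a point): Centre of the carousel's black eight-sided knob, 32 mm across its flats, 24 mm tall, 56 mm above the seat face, on an 18 mm stem: the place to grip, from above, fingers on two opposite flats. One flat faces the key (+x of the carousel), the others follow every 45 degrees.
- shaft_tip (a point): Lower end of the carousel's shaft, on its axis.
- stand: Grey tube fixed to the bench that carries the carousel at the start by its disc, 68 mm outside, 50 mm inside, 46 mm high. Origin: centre of its underside.
- sample_bottle: clear sample bottle, 52 mm diameter, 104 tall, yellow collar. Origin: centre of its underside. Not part of the job.
- cap: loose yellow bottle cap, 34 mm diameter, 14 tall. Origin: centre of its underside. Not part of the job.
- beaker: small glass beaker, 62 mm diameter, 75 tall. Origin: centre of its underside. Not part of the job.
- hex_key: T-handled hex key lying flat, 140 mm long, red 92 mm cross handle. Origin: on the bench, mid-length. Not part of the job.
- wash_bottle: white wash bottle, 60 mm diameter, 150 tall, red cap. Origin: centre of its underside. Not part of the job.
- reagent_jar: white jar, 68 mm diameter, 90 tall, yellow lid. Origin: centre of its underside. Not part of the job.

How it is judged (in metres and radians):
On the way, in this order (a step that is already met when the one before it is completed fails the run):
1. the arrest lever is flipped to released while the arm is still over the hub (value of joint lever above 0.8 rad and value of joint boom below 0.3 rad), for 0.05 s.
2. the arm is swung to its parked stop over the rinse cup (value of joint boom above 1.3 rad), for 0.1 s.
3. the lever is flipped back with the arm parked (value of joint lever below 0.15 rad and value of joint boom above 1.3 rad), for 0.1 s.
4. the carousel's key has slipped into the hub's keyway (z of carousel in the frame of hub_face below 0.017 m and horizontal distance between carousel and hub_face below 0.004 m and angle between the x axis of carousel and the x axis of hub_face, either way round below 0.3 rad), for 0.05 s.
At the end, for the whole second after the job is handed in: Carousel seat within 1.5 mm of the hub face, axes within 3 mm, key in keyway (0.3 rad), upright within 0.07 rad, at rest, spring seat pressed in over 8 mm, fingers bearing on it with over 2 N; arm parked (over 1.3 rad), lever arrested (under 0.15 rad) (all of step 3 and z of carousel in the frame of hub_face below 0.0015 m and horizontal distance between carousel and hub_face below 0.003 m and angle between the x axis of carousel and the x axis of hub_face, either way round below 0.3 rad and angle between carousel's own z axis and vertical below 0.07 rad and value of joint thrust above 0.008 m and contact force between the fingers and carousel above 2 N and linear speed of carousel below 0.02 m/s); the arm keeps its last pose, push and grip.
It fails at once if a bottle, the cap, the beaker, the jar or the hex key is pushed more than 30 mm from its place (distance of any of sample_bottle, cap, beaker, hex_key, wash_bottle, reagent_jar from where it was at the start of the episode above 0.03 m).
It also fails if it takes over 64 s, if anything falls off the work surface, if the arm or the gripper's body presses on something with over 40 N, if the wrist force passes 120 N, or if a joint passes its speed limit or range.

## Working session

There is one attempt and no reset: what is moved stays moved. The work goes in short steps, Python scripts to look and compute and a tool call to move; the robot and the scene stay as the last step left them, time stands still between calls to the robot, and variables do not carry over. Pictures are saved under pics/ and viewed, at most 10 in all, crops included, and the job is handed in when it is done.

Besides the shell and the picture viewer there is one more tool, called in YAML: its name, and indented under it one key for each argument. step_arm: Moves the arm, as the interface text tells. Scaled input: -1 to 1 covers 0.25 m each way for a shift and 180 degrees each way for a turn. Its arguments: {"type":"object","properties":{"targets":{"type":"array","items":{"type":"array","items":{"type":"number"}}}},"required":["targets"]}

```bash
mkdir -p pics; python3 - <<'E'
from rig import *
import cv2,pickle
s=read_state(); print(s['time_s'],s['position'],s['tcp_rot'],s['opening'])
for n in ['top','scene']:
    c=capture(n); pickle.dump(c,open(f'pics/{n}0.pkl','wb')); print(n,c['mtx'],c['pose'])
    cv2.imwrite(f'pics/{n}0.png',cv2.resize(c['color'][:,:,::-1],(800,600),interpolation=cv2.INTER_CUBIC))
E
```

```text
0.0 [ 0.23909848 -0.57669609  0.2295772 ] [[ 9.23843695e-01  3.82769672e-01 -4.53959643e-04]
 [ 3.82769754e-01 -9.23841421e-01  2.08436229e-03]
 [ 3.78443947e-04 -2.09938698e-03 -9.99997725e-01]] 0.9986357998331147
top [[473.48397019   0.         268.65920692]
 [  0.         473.48397019 190.30128005]
 [  0.           0.           1.        ]] [[ 0.01909361 -0.98368826  0.17886542  0.31248817]
 [-0.99969616 -0.02157266 -0.011925    0.06274572]
 [ 0.01558909 -0.17858338 -0.98380128  1.58244641]
 [ 0.          0.          0.          1.        ]]
scene [[346.82076397   0.         254.94134571]
 [  0.         346.82076397 189.9530809 ]
 [  0.           0.           1.        ]] [[-0.20593395  0.60032114 -0.77279087  1.32710522]
 [ 0.97828914  0.10751807 -0.17717287  0.2255995 ]
 [-0.02327164 -0.79249883 -0.60942927  0.73153288]
 [ 0.          0.          0.          1.        ]]
```

View pics/top0.png

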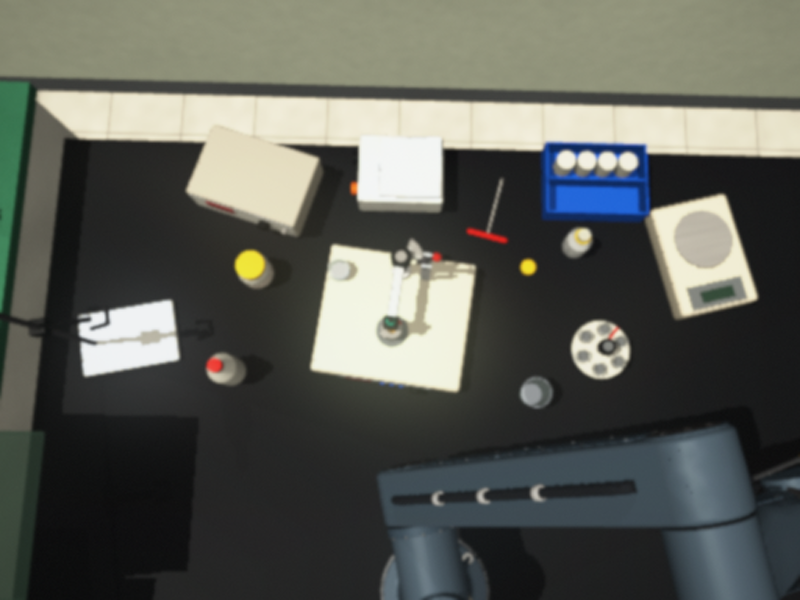

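View pics/scene0.png

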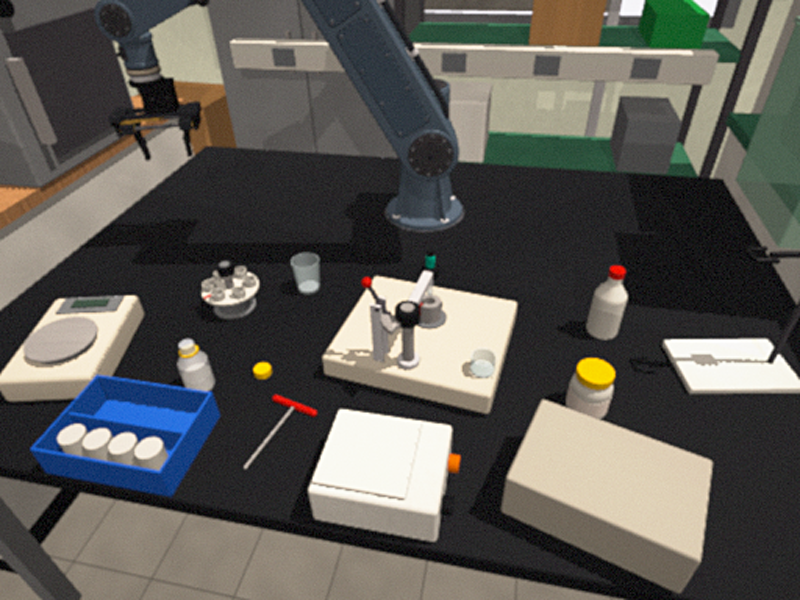

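The top view shows the changer at about (395,318), with the arm pointing down to the electrode at (390,325), the lever knob at (437,257), the post at (401,257) and the rinse cup at (340,270). The carousel is at (601,348) with its red line towards (614,332). The scene view shows the same layout: lever knob at (367,282), carousel at (230,290). I'll enlarge both for more accurate pixels.

```bash
python3 - <<'E'
import cv2,pickle,numpy as np
t=pickle.load(open('pics/top0.pkl','rb'))['color'][:,:,::-1]; s=pickle.load(open('pics/scene0.pkl','rb'))['color'][:,:,::-1]
# 800x600: top crop changer x190-312,y150-255 ; carousel 355-415,y190-250
def crop(im,x,y,w,h,f): return cv2.resize(im[y:y+h,x:x+w],None,fx=f,fy=f,interpolation=cv2.INTER_CUBIC)
out=np.zeros((600,800,3),np.uint8)
out[:300,:400]=crop(t,192,152,133,100,3)[:300,:399].repeat(1,0) if 0 else cv2.resize(t[152:252,192:325],(400,300),interpolation=cv2.INTER_CUBIC)
out[:300,400:700]=crop(t,355,190,60,60,5)
out[300:,:400]=cv2.resize(s[150:270,200:360],(400,300),interpolation=cv2.INTER_CUBIC)
out[300:,400:700]=crop(s,118,155,60,60,5)
cv2.imwrite('pics/crops.png',out)
E
```

```text
(no output)
```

View pics/crops.png

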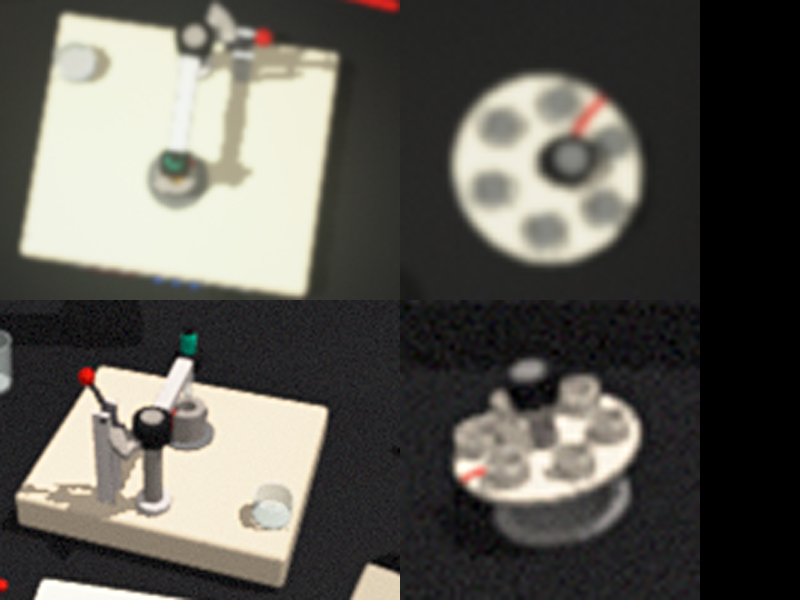

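The crops show the changer's corners, post (195,37), red knob (263,38), hub in shade behind the electrode (178,180), and the disc centre (547,168) with its red line from (577,130) to (604,98).

```bash
cat >h.py <<'E'
import numpy as np,pickle,cv2
from scipy.optimize import least_squares
def proj(c,P):
    P=np.atleast_2d(P); T=np.linalg.inv(c['pose']); q=P@T[:3,:3].T+T[:3,3]; q=q@c['mtx'].T; return q[:,:2]/q[:,2:]
def ray(c,uv,z):
    d=c['pose'][:3,:3]@np.linalg.inv(c['mtx'])@[uv[0],uv[1],1]; o=c['pose'][:3,3]; return o+d*(z-o[2])/d[2]
def rz(a): return np.array([[np.cos(a),-np.sin(a),0],[np.sin(a),np.cos(a),0],[0,0,1]])
E
python3 - <<'E'
from h import *
t=pickle.load(open('pics/top0.pkl','rb'));s=pickle.load(open('pics/scene0.pkl','rb'))
T=lambda x,y:[192+(x+.5)/3.0075-.5,152+(y+.5)/3-.5]
S=lambda x,y:[200+(x+.5)/2.5-.5,150+(y-300+.5)/2.5-.5]
L=45*np.sin(.5)
pts=[[135,155,55],[135,-155,55],[-135,155,55],[100,0,181],[100,-47.5-L,214.5]]
ot=[T(62,13),T(339,52),T(20,253),T(195,37),T(263,38)]
ps=[[-135,-155,55],[-135,155,55],[135,155,55],[135,-155,55],[100,0,181],[100,-47.5-L,214.5]]
os_=[S(100,366),S(327,407),S(281,560),S(20,497),S(152,417),S(87,376)]
W=lambda v,p:np.array(p)/1000@rz(v[2]).T+[v[0],v[1],0]
f=lambda v:np.r_[(proj(t,W(v,pts))-ot).ravel(),(proj(s,W(v,ps))-os_).ravel()]
r=least_squares(f,[.55,0,0],loss='soft_l1'); v=r.x
print(v,np.degrees(v[2]));print(f(v).reshape(-1,2).round(1))
for n,p in dict(hub=[-30,0,97],post=[100,0,181],knob=[100,-47.5-L,214.5],knob1=[100,-47.5+L,214.5],cup=[78,128,87]).items(): print(n,W(v,p).round(4))
np.save('ch.npy',v)
C=lambda x,y:[355+(x-400+.5)/5-.5,190+(y+.5)/5-.5]
print('disc',ray(t,C(547,168),.052),'knob',ray(t,C(570,157),.110))
a,b=ray(t,C(577,130),.052),ray(t,C(604,98),.052);print(a,b,np.degrees(np.arctan2(*(b-a)[1::-1])))
D=lambda x,y:[118+(x-400+.5)/5-.5,155+(y-300+.5)/5-.5]
print('scene disc',ray(s,D(547,443),.052),'knob',ray(s,D(527,372),.110), ray(s,D(472,475),.052))
for n,u in dict(samp=(577,242),cap=(528,267),beak=(535,392)).items(): print(n,ray(t,[x*.64 for x in u],.05).round(3))
E
```

```text
[ 0.55061     0.09702063 -0.12608906] -7.2243709075383595
[[-0.1 -0.7]
 [ 0.3 -0.2]
 [-0.1 -0.1]
 [-0.1 -0.7]
 [ 0.2 -0.3]
 [-0.2 -1.1]
 [ 0.7 -0.7]
 [ 2.  -0.4]
 [-2.7 -0.7]
 [ 0.  -0.8]
 [ 0.1  0.2]]
hub [0.5208 0.1008 0.097 ]
post [0.6498 0.0844 0.181 ]
knob [0.6411 0.0159 0.2145]
knob1 [0.6466 0.0587 0.2145]
cup [0.6441 0.2142 0.087 ]
disc [ 0.49009393 -0.33350938  0.052     ] knob [ 0.4905959  -0.33314517  0.11      ]
[ 0.51544328 -0.35379764  0.052     ] [ 0.53693652 -0.37212277  0.052     ] -40.450887670427946
scene disc [ 0.492811   -0.33462953  0.052     ] knob [ 0.4940513  -0.33466614  0.11      ] [ 0.53435414 -0.36756642  0.052     ]
samp [ 0.719 -0.29   0.05 ]
cap [ 0.662 -0.185  0.05 ]
beak [ 0.398 -0.197  0.05 ]
```

step_arm:
  targets:
    - [-1, 0.53, 0.73, 0, 0.17]
    - [-1, 0.53, 0.73, 0, 0.17]
    - [-1, 0.53, 0.73, 0, 0.17]
    - [-1, 0.53, 0.73, 0, 0.17]
    - [-1, 0.53, 0.73, 0, 0.17]
    - [-1, 0.53, 0.73, 0, 0.17]

```text
time_s: 0.7
position: [0.3731, -0.391, 0.2302]
tcp_rot: [[0.597, 0.803, -0.001], [0.803, -0.597, 0.003], [0.002, -0.002, -1.0]]
force: [-0.3, -0.2, 0.5]
opening: 0.539
grasp_force: 0.0
```

step_arm:
  targets:
    - [-1, 0.53, 0.73, 0, 0.165]
    - [-1, 0.53, 0.73, 0, 0.165]
    - [-1, 0.53, 0.73, 0, 0.165]
    - [-1, 0.53, 0.73, 0, 0.165]
    - [-1, 0.53, 0.73, 0, 0.165]
    - [-1, 0.53, 0.73, 0, 0.165]

```text
time_s: 1.3
position: [0.5057, -0.2105, 0.2303]
tcp_rot: [[0.121, 0.993, 0.0], [0.993, -0.121, 0.0], [0.0, 0.0, -1.0]]
force: [-0.5, -0.4, 0.0]
opening: 0.028
grasp_force: 0.0
```

step_arm:
  targets:
    - [-1, 0.53, 0.73, 0, 0]
    - [-1, 0.53, 0.73, 0, 0]
    - [-1, 0.53, 0.73, 0, 0]
    - [-1, 0.53, 0.73, 0, 0]
    - [-1, 0.53, 0.73, 0, 0]
    - [-1, 0.53, 0.73, -0.08, 0]
    - [-1, 0.53, 0.73, -0.08, 0]
    - [-1, 0.53, 0.73, -0.08, 0]

```text
time_s: 2.1
position: [0.6361, -0.0315, 0.2099]
tcp_rot: [[0.127, 0.992, -0.002], [0.992, -0.127, -0.0], [-0.0, -0.002, -1.0]]
force: [0.9, -0.7, 0.7]
opening: 0.004
grasp_force: 0.0
```

step_arm:
  targets:
    - [-1, 0.008, 0.06, 0, 0]
    - [-1, 0.015, 0.12, 0, 0]
    - [-1, 0.02, 0.17, 0, 0]
    - [-1, 0.025, 0.21, 0, 0]
    - [-1, 0.03, 0.25, 0, 0]
    - [-1, 0.033, 0.28, 0, 0]
    - [-1, 0.033, 0.28, 0, 0]

```text
time_s: 2.8
position: [0.6449, 0.0387, 0.2104]
tcp_rot: [[0.123, 0.992, -0.001], [0.992, -0.123, -0.006], [-0.006, -0.0, -1.0]]
force: [-0.9, -7.5, 2.5]
opening: 0.007
grasp_force: 3.7
```

```bash
python3 - <<'E'
from rig import *
import cv2,pickle,numpy as np
o=np.zeros((600,800,3),np.uint8)
for n,(x,y,w,h) in dict(top=(192,140,133,100),scene=(200,130,160,120),wrist=(0,0,512,384)).items():
    c=capture(n); pickle.dump(c,open(f'pics/{n}1.pkl','wb'))
    i=cv2.resize(c['color'][y:y+h,x:x+w,::-1],(400,300),interpolation=cv2.INTER_CUBIC)
    k=['top','scene','wrist'].index(n); o[300*(k//2):300*(k//2)+300,400*(k%2):400*(k%2)+400]=i
cv2.imwrite('pics/c1.png',o)
E
```

```text
(no output)
```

View pics/c1.png

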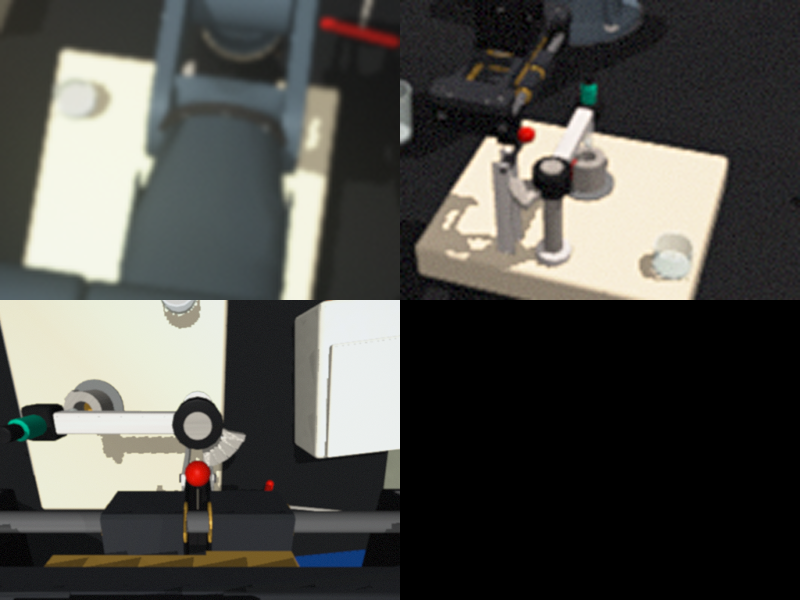

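The lever looks released: 7.5 N against its stop, with the knob at (197,473) in the wrist view, leaning towards the post. The hub shows at (92,402), partly hidden by the arm.

step_arm:
  targets:
    - [-1, -0.016, -0.12, 0, 0]
    - [-1, -0.12, -0.12, 0, 0]
    - [-1, -0.368, -0.012, 0, 0]
    - [-1, -0.368, -0.012, -0.1, 0]
    - [-1, -0.368, -0.012, -0.16, 0]
    - [-1, -0.368, -0.012, -0.16, 0]
    - [-1, -0.368, -0.012, -0.16, 0]

```text
time_s: 3.65
position: [0.5536, 0.0377, 0.1706]
tcp_rot: [[0.125, 0.992, 0.0], [0.992, -0.125, 0.001], [0.001, 0.0, -1.0]]
force: [-0.3, -0.3, 0.1]
opening: 0.007
grasp_force: 0.0
```

```bash
python3 - <<'E'
from rig import *
from h import *
v=np.load('ch.npy'); p=np.array(read_state()['position']); print(p)
for o in [17.5]:
  for th in np.arange(0,1.5,.1).tolist()+[1.45]:
    q=np.array([100-90*np.cos(th)-o*np.sin(th),90*np.sin(th)-o*np.cos(th),0])/1e3
    w=rz(v[2])@q+[v[0],v[1],0]
    print(round(th,2),((w-p)[:2]/.25).round(3),round(-np.degrees(th)/180,3))
E
```

```text
[0.55360281 0.03774072 0.17064395]
0.0 [0.019 0.163] -0.0
0.1 [0.018 0.199] -0.032
0.2 [0.021 0.236] -0.064
0.3 [0.028 0.272] -0.095
0.4 [0.038 0.307] -0.127
0.5 [0.052 0.341] -0.159
0.6 [0.069 0.373] -0.191
0.7 [0.089 0.404] -0.223
0.8 [0.113 0.432] -0.255
0.9 [0.138 0.458] -0.286
1.0 [0.167 0.482] -0.318
1.1 [0.197 0.502] -0.35
1.2 [0.23  0.519] -0.382
1.3 [0.264 0.533] -0.414
1.4 [0.299 0.543] -0.446
1.45 [0.317 0.547] -0.462
```

step_arm:
  targets:
    - [-1, 0.019, 0.163, 0, 0]
    - [-1, 0.018, 0.2, 0, -0.032]
    - [-1, 0.021, 0.236, 0, -0.064]
    - [-1, 0.028, 0.272, 0, -0.095]
    - [-1, 0.038, 0.307, 0, -0.127]
    - [-1, 0.052, 0.341, 0, -0.159]
    - [-1, 0.069, 0.373, 0, -0.191]
    - [-1, 0.089, 0.404, 0, -0.223]
    - [-1, 0.113, 0.432, 0, -0.255]
    - [-1, 0.138, 0.458, 0, -0.286]
    - [-1, 0.167, 0.482, 0, -0.318]
    - [-1, 0.197, 0.502, 0, -0.35]
    - [-1, 0.23, 0.519, 0, -0.382]
    - [-1, 0.264, 0.533, 0, -0.414]
    - [-1, 0.3, 0.543, 0, -0.446]
    - [-1, 0.31, 0.545, 0, -0.46]
    - [-1, 0.31, 0.545, 0, -0.46]
    - [-1, 0.31, 0.545, 0, -0.46]

```text
time_s: 5.45
position: [0.6264, 0.1736, 0.1712]
tcp_rot: [[1.0, 0.001, -0.01], [0.001, -1.0, -0.0], [-0.01, 0.0, -1.0]]
force: [-9.3, -1.7, 5.7]
opening: 0.003
grasp_force: 4.8
```

```bash
python3 - <<'E'
from rig import *
import cv2,pickle,numpy as np
o=np.zeros((600,800,3),np.uint8)
c=capture('wrist'); pickle.dump(c,open('pics/wrist2.pkl','wb'))
o[:384,:512]=c['color'][:,:,::-1]
c=capture('scene'); o[:216,512:]=cv2.resize(c['color'][130:250,200:360,::-1],(288,216),interpolation=cv2.INTER_CUBIC)
cv2.imwrite('pics/c2.png',o)
E
```

```text
(no output)
```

View pics/c2.png

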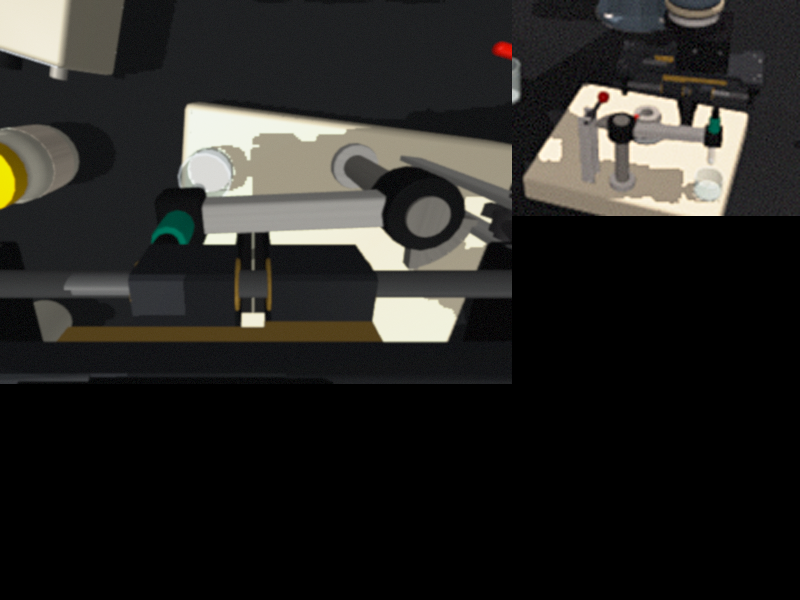

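The arm is parked at its stop (9 N) with the electrode over the cup. The lever still leans towards the post, so I'll flip it back now.

step_arm:
  targets:
    - [-1, -0.1, 0, 0, 0]
    - [-1, -0.1, 0, 0.2, 0]
    - [-1, -0.1, -0.1, 0.26, 0]
    - [-1, 0.082, -0.306, 0.26, 0]
    - [-1, 0.082, -0.306, 0.26, 0]
    - [-1, 0.082, -0.306, 0.154, 0]
    - [-1, 0.082, -0.306, 0.154, 0]
    - [-1, 0.08, -0.34, 0.154, 0]
    - [-1, 0.075, -0.39, 0.154, 0]
    - [-1, 0.07, -0.43, 0.154, 0]
    - [-1, 0.065, -0.47, 0.154, 0]
    - [-1, 0.06, -0.51, 0.154, 0]
    - [-1, 0.055, -0.54, 0.154, 0]
    - [-1, 0.05, -0.55, 0.154, 0]
    - [-1, 0.05, -0.55, 0.154, 0]

```text
time_s: 7.05
position: [0.6428, 0.035, 0.2089]
tcp_rot: [[1.0, -0.001, -0.0], [-0.001, -1.0, -0.001], [-0.0, 0.001, -1.0]]
force: [-0.5, 1.1, 1.2]
opening: 0.002
grasp_force: 0.1
```

step_arm:
  targets:
    - [-1, -0.003, -0.02, 0, 0]
    - [-1, -0.006, -0.04, 0, 0]
    - [-1, -0.006, -0.04, 0, 0]

```text
time_s: 7.35
position: [0.6424, 0.0327, 0.2089]
tcp_rot: [[1.0, -0.001, 0.003], [-0.001, -1.0, 0.014], [0.003, -0.014, -1.0]]
force: [3.9, 16.5, 0.4]
opening: 0.002
grasp_force: 7.2
```

step_arm:
  targets:
    - [-1, 0.01, 0.12, 0.0, 0]
    - [-1, 0.0, 0.2, 0.2, 0]
    - [-1, -0.2, 0.3, 0.35, 0]
    - [-1, -0.8, 0.3, 0.35, 0]
    - [-1, -0.8, 0.3, 0.35, 0]
    - [-1, -0.8, 0.3, 0.35, 0]
    - [-1, -0.8, 0.3, 0.35, 0]
    - [-1, -0.8, 0.3, 0.35, 0]

```text
time_s: 8.15
position: [0.4393, 0.1009, 0.2969]
tcp_rot: [[1.0, 0.001, -0.001], [0.001, -1.0, -0.001], [-0.001, 0.001, -1.0]]
force: [0.9, -0.2, -1.0]
opening: 0.007
grasp_force: 0.0
```

```bash
python3 - <<'E'
from rig import *
from h import *
o=np.zeros((600,800,3),np.uint8)
c=capture('wrist'); pickle.dump(c,open('pics/wrist3.pkl','wb')); pickle.dump(read_state(),open('pics/st3.pkl','wb'))
print(c['pose'].round(3),c['mtx'][0])
v=np.load('ch.npy'); hub=rz(v[2])@[-.03,0,.097]+[v[0],v[1],0]
u=proj(c,hub)[0]; print(u)
o[:384,:512]=c['color'][:,:,::-1]
x,y=int(np.clip(u[0]-36,0,440)),int(np.clip(u[1]-27,0,330)); print(x,y)
o[384:600,512:]=cv2.resize(c['color'][y:y+54,x:x+72,::-1],(288,216),interpolation=cv2.INTER_CUBIC)
c=capture('scene'); o[:216,512:]=cv2.resize(c['color'][130:250,200:360,::-1],(288,216),interpolation=cv2.INTER_CUBIC)
cv2.imwrite('pics/c3.png',o)
E
```

```text
[[ 0.002 -0.955 -0.298  0.521]
 [-1.    -0.002 -0.002  0.101]
 [ 0.001  0.298 -0.955  0.45 ]
 [ 0.     0.     0.     1.   ]] [301.27365961   0.         252.63013855]
[252.79478444  98.71249475]
216 71
```

View pics/c3.png

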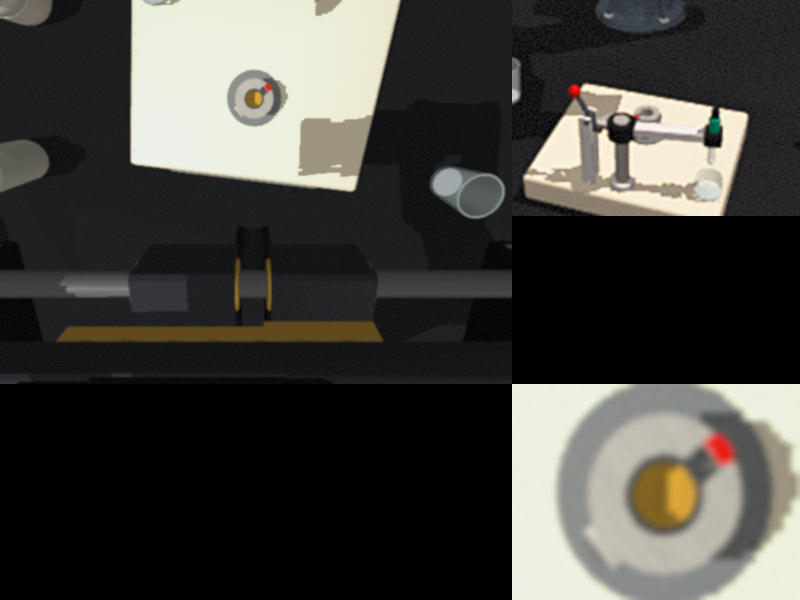

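```bash
python3 - <<'E'
from h import *
c=pickle.load(open('pics/wrist3.pkl','rb'))
P=lambda x,y:[216+(x-512+.5)/4-.5,71+(y-384+.5)/4-.5]
h=ray(c,P(664.5,494.5),.097); m=ray(c,P(721,449),.097); k=ray(c,P(703,464),.097)
print(h,m,np.linalg.norm(m-h),[np.degrees(np.arctan2(*(q-h)[1::-1])) for q in (m,k)])
a=c['color'][71:125,216:288].astype(int); r=(a[...,0]>150)&(a[...,1]<110)
w=(a[...,0]-a[...,1]-40).clip(0)*( a[...,2]<120)*(a[...,1]<110); y,x=np.mgrid[71:125,216:288]
u=[(w*x).sum()/w.sum(),(w*y).sum()/w.sum()]; m=ray(c,u,.097); print(u,m,np.degrees(np.arctan2(*(m-h)[1::-1])),np.linalg.norm(m-h))
E
```

```text
[0.52134359 0.09972771 0.097     ] [0.53337232 0.08415982 0.097     ] 0.019673573192662327 [np.float64(-52.30805906359403), np.float64(-52.76166269007566)]
[np.float64(267.74028182701653), np.float64(86.82531584062197)] [0.53342383 0.08430957 0.097     ] -51.92101203139806 0.01958701459463681
```

The lever is arrested (leaning to -y in the scene view) and the arm is parked. In the crop the hub bore centre is (664,494) and the red mark (721,449), so the keyway yaw is about -52°. Next I'll look at the carousel with the wrist camera.

step_arm:
  targets:
    - [-1, 0, -1, 0, 0]
    - [-1, 0, -1, 0, 0]
    - [-1, 0, -1, 0, 0]
    - [-1, 0, -1, 0, 0]
    - [-1, 0, -1, 0, 0]
    - [-1, 0, -1, 0, 0]

```text
time_s: 8.85
position: [0.4445, -0.1574, 0.2966]
tcp_rot: [[1.0, -0.008, 0.003], [-0.008, -1.0, -0.005], [0.003, 0.005, -1.0]]
force: [0.8, 1.2, 0.1]
opening: 0.005
grasp_force: 0.0
```

step_arm:
  targets:
    - [1, 0, -0.74, -0.1, 0.028]
    - [1, 0, -0.74, -0.19, 0.028]
    - [1, 0, -0.74, -0.19, 0.028]
    - [1, 0, -0.74, -0.19, 0.028]
    - [1, 0, -0.74, -0.19, 0.028]
    - [1, 0, -0.74, -0.19, 0.028]
    - [1, 0, -0.74, -0.19, 0.028]

```text
time_s: 9.55
position: [0.4421, -0.3336, 0.2487]
tcp_rot: [[0.996, 0.089, -0.0], [0.089, -0.996, 0.001], [-0.0, -0.001, -1.0]]
force: [0.4, 0.5, 0.5]
opening: 0.553
grasp_force: 0.0
```

```bash
python3 - <<'E'
from rig import *
from h import *
c=capture('wrist'); pickle.dump(c,open('pics/wrist4.pkl','wb'))
u=proj(c,[.491,-.3335,.07])[0]; x,y=int(u[0]-80),max(0,int(u[1]-60)); print(x,y)
cv2.imwrite('pics/c4.png',cv2.resize(c['color'][y:y+120,x:x+160,::-1],(800,600),interpolation=cv2.INTER_CUBIC))
E
```

```text
176 70
```

View pics/c4.png

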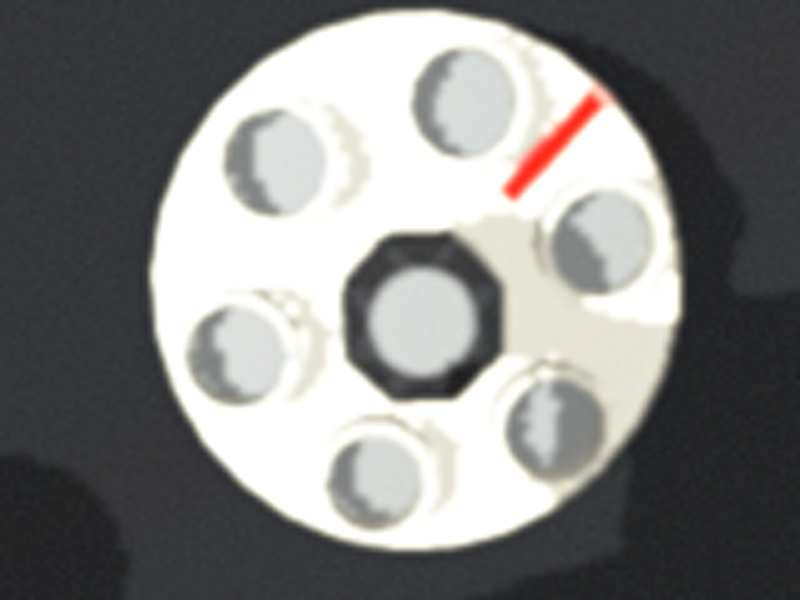

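The disc spans (152–684, 10–550), the knob octagon is centred at (422,317), and the red line runs from (510,192) to (602,95).

```bash
python3 - <<'E'
from h import *
c=pickle.load(open('pics/wrist4.pkl','rb'))
P=lambda x,y:[176+(x+.5)/5-.5,70+(y+.5)/5-.5]
d=ray(c,P(418,280),.052); k=ray(c,P(422,317),.109); a=ray(c,P(510,192),.052); b=ray(c,P(602,95),.052)
an=lambda q:np.degrees(np.arctan2(q[1],q[0])); print(d,k,an(b-a),an(b-d))
E
```

```text
[ 0.49499743 -0.33613089  0.052     ] [ 0.49281664 -0.33595398  0.109     ] -38.69035764725122 -40.110167704259105
```

step_arm:
  targets:
    - [1, 0.204, -0.008, -0.1, 0]
    - [1, 0.204, -0.008, -0.2, 0]
    - [1, 0.204, -0.008, -0.3, 0]
    - [1, 0.204, -0.008, -0.45, 0]
    - [1, 0.204, -0.008, -0.55, 0]
    - [1, 0.204, -0.008, -0.645, 0]
    - [1, 0.204, -0.008, -0.645, 0]
    - [1, 0.204, -0.008, -0.645, 0]

```text
time_s: 10.4
position: [0.4931, -0.3354, 0.0884]
tcp_rot: [[0.996, 0.089, 0.0], [0.089, -0.996, -0.0], [0.0, 0.0, -1.0]]
force: [0.2, 0.7, 1.0]
opening: 0.995
grasp_force: 0.0
```

step_arm:
  targets:
    - [-1, 0, 0, 0, 0]
    - [-1, 0, 0, 0, 0]
    - [-1, 0, 0, 0, 0]
    - [-1, 0, 0, 0, 0]
    - [-1, 0, 0, 0, 0]
    - [-1, 0, 0, 0, 0]
    - [-1, 0, 0, 0, 0]
    - [-1, 0, 0, 0, 0]
    - [-1, 0, 0, 0, 0]
    - [-1, 0, 0, 0, 0]

```text
time_s: 11.4
position: [0.4925, -0.3361, 0.0877]
tcp_rot: [[0.996, 0.088, -0.0], [0.088, -0.996, 0.0], [-0.0, -0.0, -1.0]]
force: [0.0, -0.2, 0.2]
opening: 0.361
grasp_force: 29.8
```

step_arm:
  targets:
    - [-1, 0, 0, 0.1, 0]
    - [-1, 0, 0, 0.25, 0]
    - [-1, 0, 0, 0.4, 0]
    - [-1, 0, 0, 0.5, 0]
    - [-1, 0.03, 0.2, 0.5, 0]
    - [-1, 0.05, 0.35, 0.5, 0]
    - [-1, 0.07, 0.5, 0.5, 0]
    - [-1, 0.09, 0.65, 0.5, 0]
    - [-1, 0.1, 0.8, 0.5, 0]
    - [-1, 0.115, 0.9, 0.5, 0]
    - [-1, 0.115, 1, 0.5, 0]
    - [-1, 0.115, 1, 0.5, 0]

```text
time_s: 12.6
position: [0.5194, -0.0823, 0.2118]
tcp_rot: [[0.996, 0.091, -0.004], [0.091, -0.996, 0.003], [-0.004, -0.003, -1.0]]
force: [0.0, -0.7, -5.0]
opening: 0.363
grasp_force: 29.8
```

step_arm:
  targets:
    - [-1, 0, 0.15, 0, -0.034]
    - [-1, 0, 0.3, 0, -0.068]
    - [-1, 0, 0.45, 0, -0.068]
    - [-1, 0, 0.6, 0, -0.068]
    - [-1, 0, 0.7, 0, -0.068]
    - [-1, 0, 0.743, 0, -0.068]
    - [-1, 0, 0.743, 0, -0.068]
    - [-1, 0, 0.743, 0, -0.068]
    - [-1, 0, 0.743, 0, -0.068]

```text
time_s: 13.5
position: [0.5215, 0.0982, 0.2127]
tcp_rot: [[0.992, -0.127, -0.0], [-0.127, -0.992, -0.001], [-0.0, 0.001, -1.0]]
force: [1.4, -0.1, -4.3]
opening: 0.369
grasp_force: 29.8
```

```bash
python3 - <<'E'
from rig import *
from h import *
s=read_state(); print(s['position'],s['tcp_rot'][:,1],s['force'],s['opening'])
o=np.zeros((600,800,3),np.uint8)
c=capture('wrist'); pickle.dump(c,open('pics/wrist5.pkl','wb'))
o[:,:400]=0; o[:300,:400]=cv2.resize(c['color'][:,:,::-1],(400,300))
c=capture('scene'); pickle.dump(c,open('pics/scene5.pkl','wb')); o[:600,400:]=cv2.resize(c['color'][90:240,220:320,::-1],(400,600),interpolation=cv2.INTER_CUBIC)
c=capture('top'); pickle.dump(c,open('pics/top5.pkl','wb')); o[300:,:400]=cv2.resize(c['color'][140:240,190:323,::-1],(400,300),interpolation=cv2.INTER_CUBIC)
cv2.imwrite('pics/c5.png',o)
E
```

```text
[0.52146852 0.09816639 0.21267148] [-1.26841059e-01 -9.91922867e-01  6.09888738e-04] [ 1.44314419 -0.05952587 -4.34513877] 0.36878005980665735
```

View pics/c5.png

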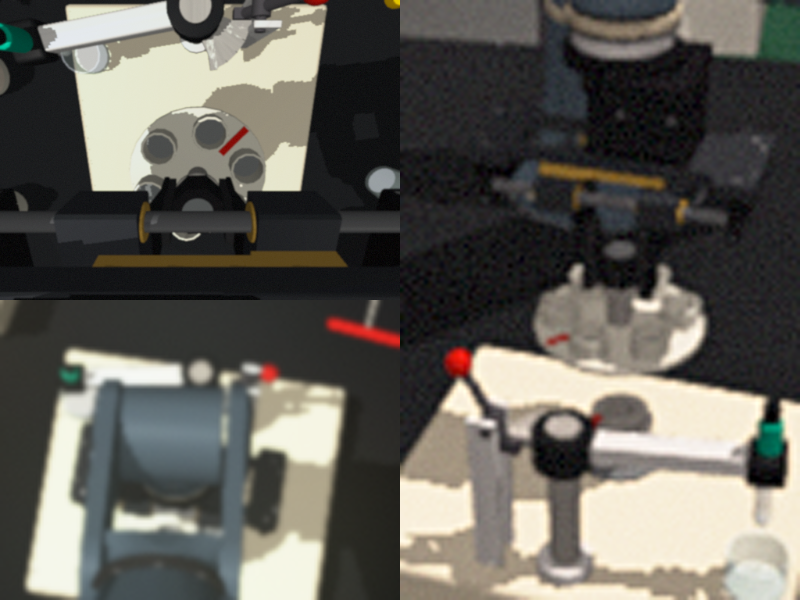

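The carousel is held level above the hub, its red line in the wrist view running from (222,153) to (247,128). The arm and lever are still parked and arrested. I'll check its yaw and centre.

```bash
python3 - <<'E'
from h import *
c=pickle.load(open('pics/wrist5.pkl','rb')); z=.2127-.0457+.010
a=c['color'].astype(int); m=(a[...,0]>90)&(a[...,1]<60)&(a[...,2]<60); m[:150]=0;m[210:]=0
y,x=np.nonzero(m); k=(x>270)&(x<330); x,y=x[k],y[k]; print(len(x))
p=np.array([ray(c,(u,v),z)[:2] for u,v in zip(x,y)]); q=p-p.mean(0); d=np.linalg.svd(q)[2][0]; d*=np.sign(d[0])
print(p.mean(0),np.degrees(np.arctan2(d[1],d[0])))
n=np.array([-d[1],d[0]]); print('offset of line from TCP',n@(p.mean(0)-[.5215,.0982]), d@(p.mean(0)-[.5215,.0982]))
# line mean radius in wrist4 for reference
P=lambda u,v:np.array([u,v])*1.28
L,R,T=ray(c,P(131,163),z),ray(c,P(266,163),z),ray(c,P(198,107),z);print(L,R,T, (L+R)/2, T[0]-.06)
E
```

```text
342
[0.5489307  0.06455752] -50.324402532228184
offset of line from TCP -0.00036607662957204024 0.04340651416583907
[0.54030479 0.15277675 0.177     ] [0.52578663 0.0386271  0.177     ] [0.58001001 0.09022942 0.177     ] [0.53304571 0.09570193 0.177     ] 0.5200100053214844
```

step_arm:
  targets:
    - [-1, 0, 0.006, 0, -0.007]
    - [-1, 0, 0.006, -0.07, -0.007]
    - [-1, 0, 0.006, -0.12, -0.007]
    - [-1, 0, 0.006, -0.14, -0.007]
    - [-1, 0, 0.006, -0.155, -0.007]
    - [-1, 0, 0.006, -0.165, -0.007]
    - [-1, 0, 0.006, -0.165, -0.007]

```text
time_s: 14.35
position: [0.5214, 0.1011, 0.1717]
tcp_rot: [[0.989, -0.147, 0.0], [-0.147, -0.989, -0.0], [0.0, -0.0, -1.0]]
force: [-0.1, -0.9, -3.6]
opening: 0.366
grasp_force: 29.8
```

step_arm:
  targets:
    - [-1, 0, -0.002, -0.012, 0]
    - [-1, 0, -0.003, -0.022, 0]
    - [-1, 0, -0.003, -0.022, 0]
    - [-1, 0, -0.003, -0.022, 0]

```text
time_s: 14.75
position: [0.5213, 0.1004, 0.1661]
tcp_rot: [[0.989, -0.147, 0.0], [-0.147, -0.989, 0.0], [0.0, -0.0, -1.0]]
force: [0.1, 0.0, -1.9]
opening: 0.361
grasp_force: 29.8
```

step_arm:
  targets:
    - [-1, 0, 0, -0.008, 0]
    - [-1, 0, 0, -0.016, 0]
    - [-1, 0, 0, -0.024, 0]
    - [-1, 0, 0, -0.024, 0]

```text
time_s: 15.15
position: [0.5211, 0.1004, 0.1597]
tcp_rot: [[0.989, -0.147, -0.0], [-0.147, -0.989, -0.0], [-0.0, 0.0, -1.0]]
force: [-0.0, 0.2, -3.8]
opening: 0.368
grasp_force: 29.8
```

step_arm:
  targets:
    - [-1, 0, 0, -0.016, 0]
    - [-1, 0, 0, -0.032, 0]
    - [-1, 0, 0, -0.044, 0]
    - [-1, 0, 0, -0.052, 0]
    - [-1, 0, 0, -0.06, 0]
    - [-1, 0, 0, -0.064, 0]
    - [-1, 0, 0, -0.064, 0]

```text
time_s: 15.85
position: [0.5219, 0.1003, 0.1448]
tcp_rot: [[0.989, -0.147, 0.002], [-0.147, -0.989, -0.0], [0.002, -0.0, -1.0]]
force: [-0.7, -0.5, 5.9]
opening: 0.362
grasp_force: 29.8
```

step_arm:
  targets:
    - [-1, 0, 0, -0.006, 0]
    - [-1, 0, 0, -0.012, 0]
    - [-1, 0, 0, -0.016, 0]
    - [-1, 0, 0, -0.016, 0]
    - [-1, 0, 0, -0.016, 0]

```text
time_s: 16.35
position: [0.5221, 0.1003, 0.1427]
tcp_rot: [[0.989, -0.147, 0.003], [-0.147, -0.989, -0.0], [0.003, -0.0, -1.0]]
force: [-4.3, -1.1, 17.4]
opening: 0.364
grasp_force: 29.8
```

step_arm:
  targets:
    - [-1, -0.002, 0, -0.004, 0]
    - [-1, -0.002, 0, -0.006, 0]
    - [-1, -0.002, 0, -0.006, 0]
    - [-1, -0.002, 0, -0.006, 0]

```text
time_s: 16.75
position: [0.5221, 0.1003, 0.1426]
tcp_rot: [[0.989, -0.147, 0.005], [-0.147, -0.989, -0.001], [0.005, -0.0, -1.0]]
force: [-5.2, -0.1, 26.3]
opening: 0.365
grasp_force: 29.8
```

```bash
python3 - <<'E'
from rig import *
from h import *
o=np.zeros((600,800,3),np.uint8)
c=capture('wrist'); o[:300,:400]=cv2.resize(c['color'][:,:,::-1],(400,300))
c=capture('scene'); o[:,400:]=cv2.resize(c['color'][110:260,220:320,::-1],(400,600),interpolation=cv2.INTER_CUBIC)
cv2.imwrite('pics/c6.png',o); s=read_state(); print(s['position'],s['force'],s['moment'],s['time_s'])
E
```

```text
[0.52208554 0.10029566 0.14262819] [-5.53983778 -1.52739978 26.04922279] [-0.12093138  1.03238052 -0.0534694 ] 16.85
```

View pics/c6.png

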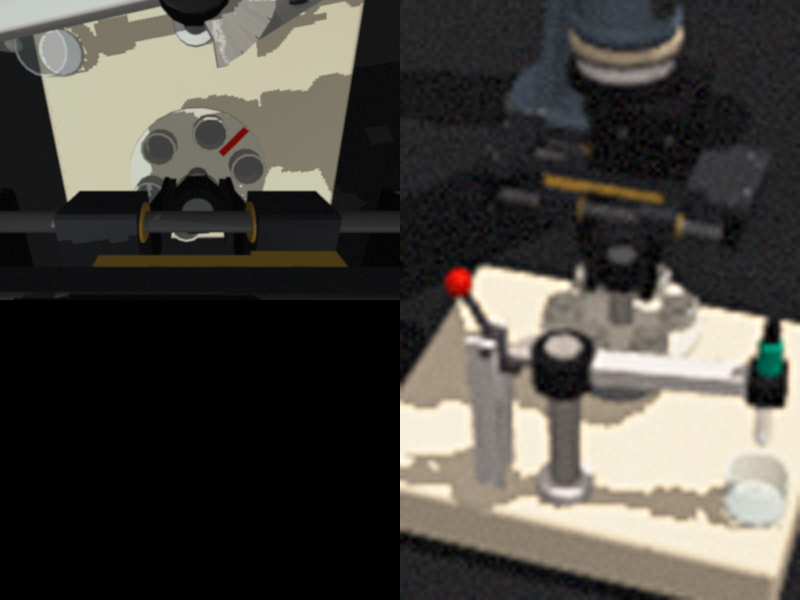

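The view shows the carousel down on the hub at (200,150) in the wrist image, level, with the lever still arrested and the arm parked. It stopped hard at exactly the computed home height, with 26 N of push.

```bash
python3 -c "
from rig import *
print(hand_in())"
```

```text
the job is handed in; nothing more can be done
None
```

I handed the job in at about 17 s: the electrode arm is parked over the rinse cup with the lever arrested, and the gripper is still holding the carousel pressed home on the hub at about 26 N; no verdict came back.

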